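Hang a hat pattern on the pattern rail

TASK

Take the hat pattern with the arched (round-topped) outline out of the file rack and hook it over the bare end of the pattern rail, close to the end post on the side away from the pattern already hanging there. Then slide it along the rail, without lifting it off, until its hook is in line with the upright pointer, and leave it hanging freely. Leave the other two patterns where they are.

Things in the scene. Friction and masses are not known exactly. Their poses are not given: they have to be found in the camera images.
- arched_pattern: The pattern to hang: rigid grey plastic plate 105 mm wide (x), 6 thick (y), 105 high (z), half-round top, with a steel foot bar 105 x 30 x 12 mm; 280 g. Origin: centre of the foot, z up. Above it in the same plane an aluminium hook, 12 mm thick, to z 177: neck on the -x side (x -21 to -13), lip on the +x side (x 13 to 21, lower end at z 139). Starts upright in a channel of the rack.
- arched_notch (a point): Top of the notch (upside-down V) in the roof of the arched pattern's hook, at x 0, 163 mm above its foot; axes as the pattern's. The mouth opens to +x, 34 mm high between the lip's lower end (24 mm below this point) and the plate's top (58 mm below); inside, 26 mm between neck and lip. Hanging on the rail, this point is 7 mm above the rail's centre line.
- arched_grip (a point): Grip point 203 mm above the arched pattern's foot, in the upright grip block on the hook's roof: x -17 to 17, y -6 to 6, from 175 to 221 mm above the foot; pinch it from above across y. Axes as the pattern's.
- square_pattern: Another pattern, same hook, grey plastic, but a plain square-cornered plate 105 x 6 x 105 mm on a like foot bar; it stands in the other channel of the rack. Leave it. Origin and axes as for the arched one.
- pointed_pattern: A third pattern, same hook, grey plastic, with a gabled (pointed) top; it already hangs on the rail near its right-hand (-y) end. Leave it. Origin and axes as for the arched one.
- square_notch (a point): Notch of the square pattern's hook, 163 mm above its foot.
- pointed_notch (a point): Notch of the pointed pattern's hook, 163 mm above its foot.
- file_rack: Fixed plywood block 130 (x) x 190 (y) x 30 mm high with two channels along its x, 36 mm wide, 20 mm deep (floor 10 mm above the table), at y -60 and +60 mm, open above and at both ends. Origin: centre of its underside.
- rail_stand: Fixed plywood stand: base 470 mm long (y), x -50 to 110 mm, 12 mm high; end posts 30 (x) x 18 (y) mm at y -215 and +215 mm, 211 mm high; between them a round steel rail of 12 mm diameter along y at x 0, its centre line 195 mm above the table, free all round. The bare end is the +y end. Origin: under the rail's middle, on the table.
- rail_mid (a point): Middle of the rail, on its centre line; axes as the stand's (y along the rail, towards the bare end).
- rail_bare_end (a point): Bare (+y) end of the rail, on its centre line, at the inner face of the end post.
- pointer: The mark: a slim steel cone 90 mm tall, pointed at the top, on a dark steel block 26 x 26 x 20 mm, fixed on the stand's base 80 mm beyond the rail (+x of it). Origin: centre of the block's underside; axes parallel to the stand's. The hook is in line with it when both have the same y in the stand's axes.
- pointer_tip (a point): The pointer's tip, 110 mm above the block's underside.
Things that resemble listed ones, but are neither listed nor needed, are in the scene too. Leave any green or purple look-alike of the arched_pattern alone.

How it is judged:
On the way:
1. The arched pattern's hook is over the rail near its bare end: the notch within 105 mm of the bare end of the rail and at most 9 mm above its seat (x of arched_notch in the frame of rail_mid between -0.012 and 0.012 m and z of arched_notch in the frame of rail_mid between -0.002 and 0.016 m and y of arched_notch in the frame of rail_mid between 0.101 and 0.21 m), for 0.2 s.
At the end, for the whole second after the job is handed in: The arched pattern hangs by its hook on the rail, at rest and upright (within 0.15 rad, turned less than 0.35 rad from square to the rail), with its notch within 10 mm of the pointer along the rail; the hooks of the other two patterns are within 25 mm of where they began (x of arched_notch in the frame of rail_mid between -0.012 and 0.012 m and z of arched_notch in the frame of rail_mid between -0.002 and 0.011 m and y of arched_notch in the frame of pointer between -0.01 and 0.01 m and angle between arched_pattern's own z axis and vertical below 0.15 rad and angle between the y axis of arched_pattern and the y axis of rail_stand, either way round below 0.35 rad and contact force between arched_pattern and rail_stand above 0.3 N and linear speed of arched_pattern below 0.05 m/s and angular speed of arched_pattern below 0.5 rad/s and distance of each of square_notch, pointed_notch from where it was at the start of the episode below 0.025 m); the robot touches nothing.
It fails at once if The arched pattern's hook is lifted clear of the rail (notch 20 to 35 mm above the rail's centre line, over the rail) anywhere farther than 125 mm from the bare end (x of arched_notch in the frame of rail_mid between -0.012 and 0.012 m and z of arched_notch in the frame of rail_mid between 0.02 and 0.035 m and y of arched_notch in the frame of rail_mid between -0.21 and 0.081 m).
It fails at once if One of the other two patterns is pushed about (its hook more than 40 mm from its start) (distance of any of square_notch, pointed_notch from where it was at the start of the episode above 0.04 m).
It also fails if it takes over 50 s, if anything falls off the work surface, if the arm or the gripper's body presses on something with over 40 N, if the wrist force passes 120 N, or if a joint passes its speed limit or range.

ROBOT

A 7-joint arm with a two-finger parallel gripper is mounted at the origin on the work surface. World frame = base frame: x ahead of the robot, y to its left, z up, the work surface at z = 0. Lengths are in m, angles in rad, forces in N, time in s.
With the tool pointing down it reaches from about 0.4 to 0.85 m from the base axis. Payload 10.4 kg.
Tool frame: the origin (TCP) lies midway between the tips of the shut fingers; the grasp point (between the pads) lies 19 mm behind it; z points along the fingers, y is the direction in which the jaws open and shut (so a half turn about z gives the same grasp; the last joint's range is limited). The gripper opens to 85 mm and grips with 20 to 120 N. Pads are 22 mm wide; open, the fingers measure 114 mm over their backs; the gripper's body (76 mm by 85 mm) begins 54 mm behind the grasp point. The pads swing forward as they close: fully open they stand 13 mm farther back than shut.
Start: joints at [1.237, 0.332, -0.065, 1.46, 0.022, 1.35, -0.088], TCP at [0.191, -0.595, 0.211] pointing down, gripper open.
Joint ranges: [-2.6, 2.6], [-0.5, 2.12], [-1.47, 1.34], [0.16, 2.42], [-1.27, 4.41], [0.06, 2.06], [-2.6, 2.6]. Speed limits (rad/s): [2.22, 2.22, 2.79, 2.79, 3.14, 3.14, 3.14].

INTERFACE

Orientations are given as a unit quaternion [x, y, z, w].
In Python, from workcell import manip, camera, camera_info, workorder, nets gives the robot as it stands.
- The arm moves only by the tool apply_moves, never from a script. Its argument "commands" is a list of rows, each a list of 5 numbers: the shift along the tool's x, y, z in m, then the turn about the tool's z in degrees, then the gripper command: -1 is fully open, 1 is shut, values between are in proportion. A call has 1 to 5 rows; each row shifts and turns the pose as measured when the row begins, along the tool's axes as they then stand; what a row does not reach is not made up. A row lasts 1/12 s, in which the tool goes at most 41.7 mm and 7.16 degrees, less where a joint would pass 70% of its speed; a pose out of reach is approached as far as the arm can. A call is refused whole if a number of a shift passes 0.0417 or a number of a turn 7.16, either way. A call with a gripper value outside its range is refused whole. The fingers move at their own pace and stop on an object; "squeeze" is the grip in N (left out, the last holds). Time passes only in rows, so rows that do not move let the fingers close. It gives the time, the measured TCP pose, the force and the opening at its end, in the units of the state.
- manip.get_obs(): the state, without advancing time (a new reading comes with each control period).
- camera(name): name is "side" or "top"; returns (picture, depth): 420x560x3 uint8, red, green, blue; 420x560 float32, m along the optical axis (not along the pixel's ray), 0 where there is no reading.
- camera_info(name): a dict with "camera_matrix" (3x3 intrinsics, pixels), "xyz" and "rotation" of the camera in the world. Camera axes: x right, y down, z forward; pixel columns grow to the right and rows downward; lengths in m; the calibration is good to about 2 mm. A picture is of the moment at which its call begins. camera_info takes no time and is no camera call.
- workorder.hand_in(): hands the job in, once; it reports no verdict.
Trained networks look in the newest picture that a camera, given by its name, has taken for a name from the list of things; names that differ only in an ending like _2 or _b are one class to them, and where a whole thing is asked for, a point or a joint stands for the part that bears it (a point fixed in the world has none). Each returns a list of dicts, best first, with "conf" (0 to 1); they miss things now and then, are a little off and sometimes report something else, mostly with a low value. They report only what shows in the picture. A call takes as long as a camera call. They do not tell look-alikes from the thing itself.
- nets.look_for(camera, thing): "rect" ([left, top, width, height] in pixels, round what is visible of it).
- nets.place_of(camera, thing): "xy" ([column, row] in pixels: a listed point, or the origin of a listed thing).
The state is a dict: "clock": time; "joint_pos": joint angles; "joint_velocities": joint speeds; "tau": joint torques, N m; "position": TCP position; "ee_rot": TCP orientation; "ft_force": force on the tool from outside, world axes, zero at the start; "torque": the same for the moment, N m; "grip_width": opening from 0.0 (shut) to 1.0 (fully open).
Only numpy, scipy, OpenCV 4.12 (cv2) and the standard library are available. Lean on these libraries where they do the work, as an engineer would, in place of code of your own. Each camera call takes 0.05 s, during which the arm holds its last target. There are 200 camera calls.

## Working session

There is one attempt and no reset: what is moved stays moved. The work goes in short steps, Python scripts to look and compute and a tool call to move; the robot and the scene stay as the last step left them, time stands still between calls to the robot, and variables do not carry over. Pictures are saved under pics/ and viewed, about 8 in all and at most 12, crops included, and the job is handed in when it is done.

Besides the shell and the picture viewer there is one more tool, called after "Emit:" in YAML: its name, and indented under it one key for each argument. apply_moves: Moves the arm, as the interface text tells. Its arguments: {"type":"object","properties":{"commands":{"type":"array","items":{"type":"array","items":{"type":"number"}}},"squeeze":{"type":"number"}},"required":["commands"]}

```bash
mkdir -p pics; cat > h.py <<'E'
import numpy as np,cv2
from workcell import manip,camera,camera_info,workorder,nets
np.set_printoptions(precision=4,suppress=True)
def ray(n,uv):
    I=camera_info(n);K=np.array(I["camera_matrix"]);R=np.array(I["rotation"]);t=np.array(I["xyz"])
    return t,R@np.linalg.solve(K,[uv[0],uv[1],1.])
def at_z(n,uv,z):
    t,d=ray(n,uv);return t+d*(z-t[2])/d[2]
def at_d(n,uv,dep):
    t,d=ray(n,uv);return t+d*dep
def proj(n,p):
    I=camera_info(n);K=np.array(I["camera_matrix"]);R=np.array(I["rotation"]);t=np.array(I["xyz"])
    q=K@(R.T@(np.array(p)-t));return q[:2]/q[2]
def tri(uv1,uv2):
    (a,d),(b,e)=ray("side",uv1),ray("top",uv2)
    s=np.linalg.lstsq(np.c_[d,-e],b-a,rcond=None)[0]
    p,q=a+d*s[0],b+e*s[1];return (p+q)/2,np.linalg.norm(p-q)
E
python3 - <<'E'
from h import *
for n in("side","top"):
    p,d=camera(n);cv2.imwrite(f"pics/{n}0.png",p[:,:,::-1]);np.save(f"{n}0.npy",d)
    I=camera_info(n);print(n,I)
for th in("arched_pattern","square_pattern","pointed_pattern","arched_notch","arched_grip","square_notch","pointed_notch","file_rack","rail_stand","rail_mid","rail_bare_end","pointer","pointer_tip"):
    for n in("side","top"):
        print(th,n,[(np.round(r["xy"],1).tolist(),round(r["conf"],2)) for r in nets.place_of(n,th)[:4]])
o=manip.get_obs();print(o["clock"],o["position"],o["ee_rot"],o["grip_width"])
E
```

```text
side {'camera_matrix': array([[449.5201,   0.    , 282.7115],
       [  0.    , 449.5201, 209.0888],
       [  0.    ,   0.    ,   1.    ]]), 'xyz': array([0.1046, 0.6405, 0.8673]), 'rotation': array([-0.23  ,  0.8967, -0.3644,  0.1018])}
top {'camera_matrix': array([[464.2491,   0.    , 286.2962],
       [  0.    , 464.2491, 207.3783],
       [  0.    ,   0.    ,   1.    ]]), 'xyz': array([0.1916, 0.0213, 1.4089]), 'rotation': array([ 0.7098, -0.6983,  0.0643, -0.0662])}
arched_pattern side [([284.0, 367.2], 0.8), ([210.2, 293.7], 0.59)]
arched_pattern top [([218.8, 179.0], 0.94), ([199.1, 252.8], 0.9)]
square_pattern side [([211.2, 343.3], 0.6), ([206.7, 294.6], 0.2)]
square_pattern top [([188.0, 206.3], 0.67), ([269.9, 139.8], 0.54)]
pointed_pattern side [([293.6, 146.2], 0.89)]
pointed_pattern top [([393.4, 157.2], 0.57)]
arched_notch side [([192.8, 247.9], 0.95), ([344.7, 381.3], 0.9), ([279.5, 325.4], 0.65)]
arched_notch top [([190.2, 245.7], 0.98), ([167.7, 297.9], 0.92), ([211.8, 162.4], 0.69)]
arched_grip side [([348.6, 373.7], 0.89), ([192.4, 234.9], 0.86), ([280.7, 312.8],
[... 156 characters left out ...]
290.6, 100.7], 0.7)]
pointed_notch top [([402.4, 138.3], 0.92)]
file_rack side [([208.0, 317.1], 0.95), ([260.8, 134.7], 0.29)]
file_rack top []
rail_stand side [([266.7, 189.1], 0.78), ([191.8, 247.0], 0.35)]
rail_stand top [([339.4, 160.2], 0.82), ([334.5, 122.0], 0.32)]
rail_mid side [([261.6, 134.5], 0.87)]
rail_mid top [([348.8, 141.9], 0.74)]
rail_bare_end side [([218.1, 182.4], 0.87)]
rail_bare_end top [([270.2, 141.0], 0.68), ([177.7, 190.4], 0.22)]
pointer side [([238.1, 183.2], 0.49)]
pointer top [([332.5, 135.0], 0.56), ([213.2, 163.7], 0.26)]
pointer_tip side []
pointer_tip top [([338.8, 122.4], 0.45)]
1.4 [ 0.1912 -0.5951  0.2109] [0.9879 0.1548 0.     0.    ] 0.9979666668137582
```

View pics/side0.png

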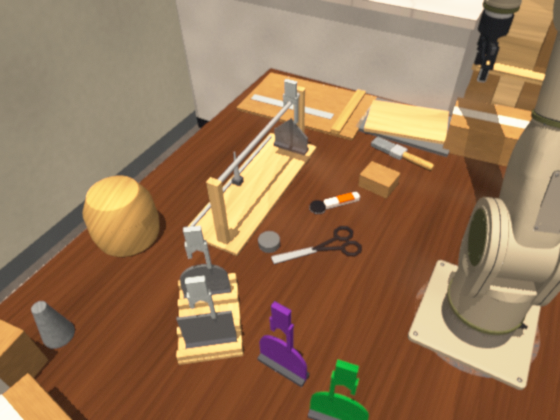

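View pics/top0.png

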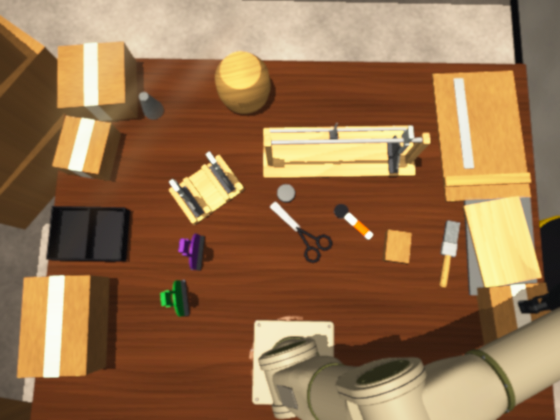

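```bash
sed -i 's/R=np.array(I\["rotation"\])/R=Rot.from_quat(I["rotation"]).as_matrix()/; 2i from scipy.spatial.transform import Rotation as Rot' h.py
python3 - <<'E'
from h import *
print("rail mid",tri([261.6,134.5],[348.8,141.9]));print("bare",tri([218.1,182.4],[270.2,141.0]))
print("pointed notch",tri([290.6,100.7],[402.4,138.3]));print("square notch",tri([201.3,295.8],[178.3,189.5]))
print("arch notch",tri([192.8,247.9],[211.8,162.4]))
for z in(.016,):
  for u in([218.8,179],[188,206.3]): print("foot",at_z("top",u,z))
  for u in([210.2,293.7],[211.2,343.3]): print("foot side",at_z("side",u,z))
print("tip",at_z("top",[338.8,122.4],.122),at_z("top",[334.5,132],.022),at_z("side",[238.1,183.2],.022),at_z("side",[236,153],.122))
a=cv2.imread("pics/side0.png")[215:365,140:290];b=cv2.imread("pics/top0.png")[110:230,150:300]
cv2.imwrite("pics/c1.png",np.hstack([cv2.resize(a,(400,400),interpolation=2),cv2.resize(b,(400,400) if 0 else (400,320),interpolation=2) if 0 else cv2.resize(cv2.copyMakeBorder(b,0,30,0,0,0),(400,400),interpolation=2)]))
E
```

```text
rail mid (array([ 0.6086, -0.1408,  0.1897]), np.float64(0.006979450800514028))
bare (array([0.5977, 0.0724, 0.2038]), np.float64(0.0038137532887496913))
pointed notch (array([ 0.6092, -0.2847,  0.2094]), np.float64(0.003738052253729636))
square notch (array([0.4645, 0.3193, 0.1824]), np.float64(0.002228350584137763))
arch notch (array([0.5456, 0.2339, 0.1786]), np.float64(0.00316436881840055))
foot [0.5379 0.2371 0.016 ]
foot [0.4506 0.3275 0.016 ]
foot side [0.5362 0.2268 0.016 ]
foot side [0.4636 0.3247 0.016 ]
tip [ 0.6872 -0.1223  0.122 ] [ 0.6938 -0.1199  0.022 ] [ 0.6787 -0.1073  0.022 ] [ 0.6809 -0.1163  0.122 ]
```

View pics/c1.png

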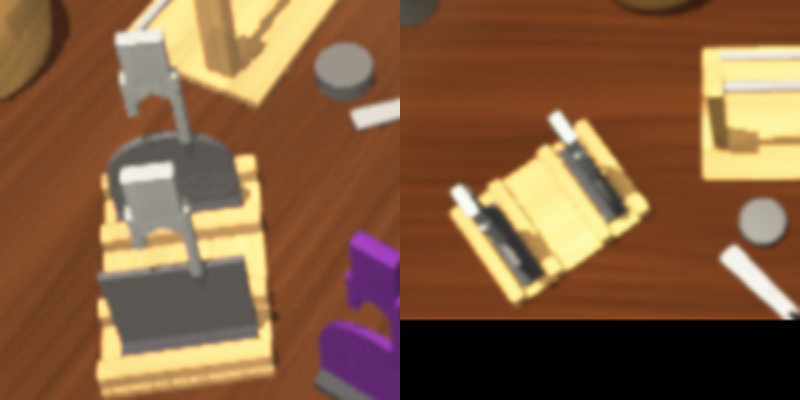

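```bash
cat >> h.py <<'E'
def cloud(n,D):
    I=camera_info(n);K=np.array(I["camera_matrix"]);R=Rot.from_quat(I["rotation"]).as_matrix()
    v,u=np.indices(D.shape);P=np.stack([(u-K[0,2])/K[0,0],(v-K[1,2])/K[1,1],np.ones(D.shape)],-1)*D[...,None]
    P=P@R.T+np.array(I["xyz"]);P[D<=0]=np.nan;return P
def near(P,c,r,z0,z1):
    Q=P.reshape(-1,3);Q=Q[np.isfinite(Q[:,0])]
    return Q[(np.linalg.norm(Q[:,:2]-c,axis=1)<r)&(Q[:,2]>z0)&(Q[:,2]<z1)]
def pca(Q):
    m=Q.mean(0);w,v=np.linalg.eigh(np.cov((Q-m)[:,:2].T));d=v[:,1]*np.sign(v[np.argmax(abs(v[:,1])),1])
    t=(Q[:,:2]-m[:2])@d;return dict(n=len(Q),m=m,yaw=round(float(np.degrees(np.arctan2(d[1],d[0]))),2),ext=np.percentile(t,[1,99]),sd=np.sqrt(w))
E
python3 - <<'E'
from h import *
for n in("side","top"):
    P=cloud(n,np.load(n+"0.npy"));print(n)
    print("table",np.nanmedian(P[(P[...,2]<.03)&(P[...,0]<.4)&(P[...,0]>.2),2]))
    print("plate",pca(near(P,[.542,.235],.075,.045,.115)))
    g=near(P,[.545,.233],.03,.197,.26);print("grip",pca(g),g[:,2].min(),g[:,2].max())
    print("grip top",pca(near(P,[.545,.233],.03,.228,.26)))
    Q=P.reshape(-1,3);Q=Q[np.isfinite(Q[:,0])]
    q=Q[(abs(Q[:,0]-.605)<.04)&(Q[:,1]<.05)&(Q[:,1]>-.24)&(Q[:,2]>.182)&(Q[:,2]<.212)];print("rail",pca(q))
    q=Q[(abs(Q[:,0]-.605)<.05)&(Q[:,1]<.13)&(Q[:,1]>.04)&(Q[:,2]>.2045)&(Q[:,2]<.22)];print("post+",len(q),q.mean(0),q.min(0),q.max(0))
    q=Q[(abs(Q[:,0]-.605)<.05)&(Q[:,1]<-.3)&(Q[:,1]>-.4)&(Q[:,2]>.2045)&(Q[:,2]<.22)];print("post-",len(q),len(q) and (q.mean(0),q.min(0),q.max(0)))
    q=Q[(abs(Q[:,0]-.685)<.03)&(abs(Q[:,1]+.12)<.03)&(Q[:,2]>.04)&(Q[:,2]<.14)];print("cone",len(q),len(q) and (q.mean(0),q[:,2].max()))
    q=Q[(abs(Q[:,0]-.685)<.03)&(abs(Q[:,1]+.12)<.03)&(Q[:,2]>.026)&(Q[:,2]<.04)];print("block",len(q),len(q) and q.mean(0))
E
```

```text
side
table 0.0011193900114391253
plate {'n': 682, 'm': array([0.5381, 0.2258, 0.0832]), 'yaw': 37.04, 'ext': array([-0.0445,  0.0569]), 'sd': array([0.0016, 0.0288])}
grip {'n': 298, 'm': array([0.5414, 0.231 , 0.2188]), 'yaw': 38.29, 'ext': array([-0.0162,  0.017 ]), 'sd': array([0.0031, 0.0099])} 0.19704368580195353 0.23494945858735838
grip top {'n': 101, 'm': array([0.5436, 0.2294, 0.2313]), 'yaw': 38.77, 'ext': array([-0.0162,  0.0162]), 'sd': array([0.0037, 0.0099])}
rail {'n': 433, 'm': array([ 0.6039, -0.0837,  0.2   ]), 'yaw': 91.95, 'ext': array([-0.1512,  0.1309]), 'sd': array([0.0031, 0.0832])}
post+ 107 [0.5984 0.0842 0.2107] [0.5846 0.0719 0.2046] [0.6156 0.0924 0.215 ]
post- 48 (array([ 0.6083, -0.3417,  0.211 ]), array([ 0.5928, -0.3553,  0.2047]), array([ 0.6248, -0.3001,  0.2152]))
cone 67 (array([ 0.6846, -0.1119,  0.0661]), np.float64(0.12369087261850564))
block 59 [ 0.6829 -0.1093  0.0322]
top
table -0.0002495233462749269
plate {'n': 50, 'm': array([0.5174, 0.2091, 0.0856]), 'yaw': 39.36, 'ext': array([-0.0219,  0.0751]), 'sd': array([0.0022, 0.0214])}
grip {'n': 75, 'm': array([0.5397, 0.2255, 0.2251]), 'yaw': 37.7, 'ext': array([-0.014 ,  0.0194]), 'sd': array([0.0036, 0.0107])} 0.197101467477375 0.23436944668039317
grip top {'n': 41, 'm': array([0.5432, 0.2276, 0.2307]), 'yaw': 37.7, 'ext': array([-0.0168,  0.0148]), 'sd': array([0.0036, 0.0096])}
rail {'n': 465, 'm': array([ 0.6034, -0.0918,  0.1985]), 'yaw': 91.83, 'ext': array([-0.145 ,  0.1395]), 'sd': array([0.0034, 0.0841])}
post+ 74 [0.5975 0.0815 0.2099] [0.5834 0.0731 0.2046] [0.6131 0.0901 0.2147]
post- 80 (array([ 0.6124, -0.3462,  0.2097]), array([ 0.5943, -0.3579,  0.2048]), array([ 0.6282, -0.3006,  0.2148]))
cone 43 (array([ 0.6819, -0.1149,  0.0736]), np.float64(0.12293448151801156))
block 41 [ 0.6814 -0.1143  0.0316]
```

Emit:
apply_moves:
  commands:
    - [0.0337, -0.0202, -0.009, 0, -0.3]
    - [0.0337, -0.0202, -0.009, 0, -0.3]
    - [0.0337, -0.0202, -0.009, 0, -0.3]
    - [0.0337, -0.0202, -0.009, 0, -0.3]
    - [0.0337, -0.0202, -0.009, 0, -0.3]
  squeeze: 60

```text
clock: 1.82
position: [0.3157, -0.4486, 0.2534]
ee_rot: [0.989, 0.146, -0.003, -0.001]
ft_force: [1.2, -0.2, -0.6]
grip_width: 0.653
```

Emit:
apply_moves:
  commands:
    - [0.0337, -0.0202, -0.009, 0, -0.3]
    - [0.0337, -0.0202, -0.009, 0, -0.3]
    - [0.0337, -0.0202, -0.009, 0, -0.3]
    - [0.0337, -0.0202, -0.009, 0, -0.3]
    - [0.0337, -0.0202, -0.009, 0, -0.3]

```text
clock: 2.23
position: [0.4512, -0.2969, 0.3009]
ee_rot: [0.989, 0.145, -0.002, 0.0]
ft_force: [0.2, -0.9, -0.6]
grip_width: 0.648
```

Emit:
apply_moves:
  commands:
    - [0.0179, -0.0339, 0, 0, -0.3]
    - [0.0179, -0.0339, 0, 0, -0.3]
    - [0.0179, -0.0339, 0, 0, -0.3]
    - [0.0179, -0.0339, 0, 0, -0.3]
    - [0.0179, -0.0339, 0, 0, -0.3]

```text
clock: 2.65
position: [0.4925, -0.0998, 0.3028]
ee_rot: [0.989, 0.146, -0.0, 0.001]
ft_force: [0.7, -0.9, -0.2]
grip_width: 0.648
```

Emit:
apply_moves:
  commands:
    - [0.0179, -0.0339, 0, 0, -0.3]
    - [0.0179, -0.0339, 0, 0, -0.3]
    - [0.0179, -0.0339, 0, 0, -0.3]
    - [0.0179, -0.0339, 0, 0, -0.3]
    - [0.0179, -0.0339, 0, 0, -0.3]

```text
clock: 3.07
position: [0.5291, 0.0979, 0.304]
ee_rot: [0.989, 0.145, 0.002, 0.003]
ft_force: [1.2, -1.1, -0.1]
grip_width: 0.653
```

Emit:
apply_moves:
  commands:
    - [0.0179, -0.0339, 0, 0, -0.3]
    - [0.0179, -0.0339, 0, 0, -0.3]
    - [0, 0, 0, -7.1, -0.3]
    - [0, 0, 0, -7.1, -0.3]
    - [0, 0, 0, -7.1, -0.3]

```text
clock: 3.48
position: [0.5418, 0.1898, 0.3039]
ee_rot: [0.944, 0.33, 0.002, 0.001]
ft_force: [0.1, 0.4, 0.4]
grip_width: 0.648
```

```bash
cat >> h.py <<'E'
def go(x,y,z,yaw,show=True):
    o=manip.get_obs();R=Rot.from_quat(o["ee_rot"]).as_matrix();p=np.array(o["position"])
    th=np.degrees(np.arctan2(R[1,0],R[0,0]))
    print("t",round(o["clock"],2),"p",p,"yaw",round(th,2),"tilt z",R[:,2],"F",np.array(o["ft_force"]),"w",round(o["grip_width"],3))
    print("tool shift",R.T@(np.array([x,y,z])-p),"turn",round(-(yaw-th),2))
E
python3 - <<'E'
from h import *
go(.5434,.2285,.205,38)
E
```

```text
t 3.48 p [0.5418 0.1898 0.3039] yaw 38.55 tilt z [ 0.0046  0.0005 -1.    ] F [0.0604 0.4179 0.4128] w 0.648
tool shift [ 0.0249 -0.0295  0.0989] turn 0.55
```

Emit:
apply_moves:
  commands:
    - [0.0125, -0.015, 0, 0.5, -0.3]
    - [0.0125, -0.0145, 0, 0, -0.3]
    - [0, 0, 0.035, 0, -0.3]
    - [0, 0, 0.03, 0, -0.3]
    - [0, 0, 0, 0, -0.3]

```text
clock: 3.9
position: [0.5442, 0.2317, 0.2387]
ee_rot: [0.943, 0.332, 0.004, 0.0]
ft_force: [-0.3, -0.9, -1.1]
grip_width: 0.65
```

```bash
python3 - <<'E'
from h import *
go(.5434,.2285,.205,38)
p,d=camera("side");cv2.imwrite("pics/s1.png",cv2.resize(p[150:360,100:380,::-1],None,fx=2,fy=2))
E
```

```text
t 3.9 p [0.5442 0.2317 0.2387] yaw 38.74 tilt z [ 0.0085  0.0025 -1.    ] F [-0.3208 -0.8838 -1.0529] w 0.65
tool shift [-0.0029  0.0019  0.0337] turn 0.74
```

View pics/s1.png

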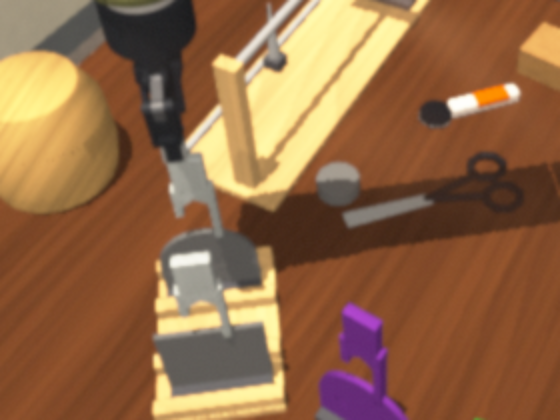

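The fingers are poised over the arched pattern's block (about 190,165 in the crop). The square pattern (195,270) is clear of them. Next I go down and grip.

Emit:
apply_moves:
  commands:
    - [-0.0025, 0.002, 0.018, 0.7, -0.3]
    - [0, 0, 0.016, 0, -0.3]
    - [0, 0, 0, 0, -0.3]
    - [0, 0, 0, 0, 0.3]
    - [0, 0, 0, 0, 1]
  squeeze: 60

```text
clock: 4.37
position: [0.5477, 0.2288, 0.2157]
ee_rot: [0.946, 0.324, 0.009, 0.0]
ft_force: [0.7, 0.0, 0.6]
grip_width: 0.378
```

Emit:
apply_moves:
  commands:
    - [0, 0, 0, 0, 1]
    - [0, 0, 0, 0, 1]
    - [0, 0, 0, 0, 1]
    - [0, 0, 0, 0, 1]

```text
clock: 4.7
position: [0.5495, 0.2296, 0.2207]
ee_rot: [0.946, 0.324, 0.012, 0.0]
ft_force: [-0.5, 0.1, 0.3]
grip_width: 0.001
```

```bash
python3 - <<'E'
from h import *
go(.5434,.2285,.36,38)
E
```

```text
t 4.7 p [0.5495 0.2296 0.2207] yaw 37.83 tilt z [ 0.0237  0.0072 -0.9997] F [-0.505   0.1319  0.324 ] w 0.001
tool shift [-0.0022 -0.0016 -0.1394] turn -0.17
```

```bash
python3 - <<'E'
from h import *
go(.5434,.2285,.22,38)
p,d=camera("side");q,e=camera("top")
np.save("s2.npy",d);np.save("t2.npy",e)
a=cv2.resize(p[180:300,130:250,::-1],(400,400));b=cv2.resize(q[120:240,150:270,::-1],(400,400))
cv2.imwrite("pics/s2.png",np.hstack([a,b]))
print(proj("side",manip.get_obs()["position"]),proj("side",[.5434,.2285,.237]))
P=cloud("side",d)
g=near(P,[.545,.233],.04,.19,.24);print(pca(g))
print("notch",[ (np.round(r["xy"],1).tolist(),round(r["conf"],2)) for r in nets.place_of("side","arched_notch")[:4]])
E
```

```text
t 4.7 p [0.5495 0.2296 0.2207] yaw 37.83 tilt z [ 0.0237  0.0072 -0.9997] F [-0.505   0.1319  0.324 ] w 0.001
tool shift [-0.0055 -0.0029  0.0005] turn -0.17
[190.003  232.0097] [191.4156 226.9456]
{'n': 343, 'm': array([0.5415, 0.2309, 0.2152]), 'yaw': 38.47, 'ext': array([-0.0166,  0.0171]), 'sd': array([0.0029, 0.0102])}
notch [([192.2, 245.9], 0.75), ([279.5, 328.2], 0.65), ([344.6, 383.2], 0.62)]
```

View pics/s2.png

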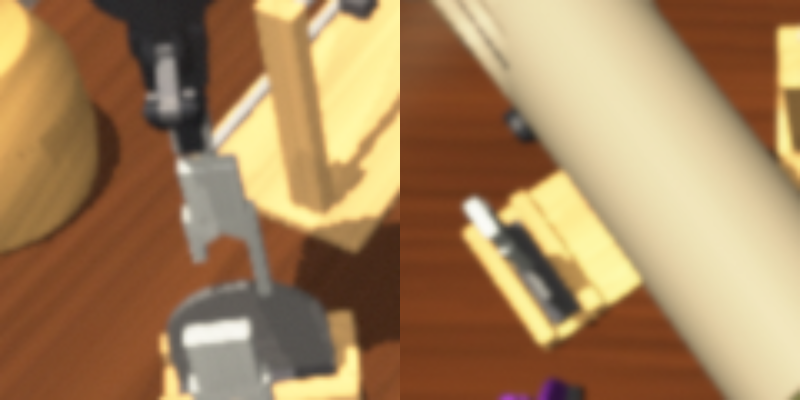

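```bash
python3 - <<'E'
from h import *
d=np.load("s2.npy");d0=np.load("side0.npy");P=cloud("side",d)
p0=cv2.imread("pics/side0.png")
p,_=camera("side")
P=cloud("side",_)
for v in range(212,244,2):
    u=list(range(184,202,4))
    print(v,[(p[v,x].tolist(),np.round(P[v,x]*1000).astype(int).tolist() if P[v,x,0]==P[v,x,0] else None) for x in u[:5]])
go(.5434,.2285,.22,38)
print(manip.get_obs()["joint_pos"],manip.get_obs()["tau"])
E
```

```text
212 [([112, 109, 107], [508, 270, 333]), ([61, 60, 61], [503, 266, 332]), ([97, 66, 50], [741, 29, -1]), ([127, 73, 38], [729, 26, 3]), ([232, 202, 146], [720, 20, 2])]
214 [([76, 75, 75], [507, 272, 331]), ([39, 40, 41], [504, 267, 327]), ([84, 64, 54], [544, 219, 264]), ([138, 86, 48], [725, 32, 2]), ([246, 236, 210], [703, 39, 20])]
216 [([48, 48, 47], [508, 272, 326]), ([31, 30, 31], [504, 267, 323]), ([85, 76, 69], [540, 224, 265]), ([216, 167, 112], [721, 37, 1]), ([228, 220, 205], [700, 43, 17])]
218 [([35, 35, 36], [522, 261, 303]), ([33, 33, 33], [519, 255, 299]), ([113, 105, 98], [538, 227, 264]), ([247, 231, 197], [702, 57, 22]), ([199, 174, 146], [696, 48, 17])]
220 [([40, 40, 40], [543, 242, 270]), ([35, 36, 37], [538, 237, 267]), ([125, 119, 112], [539, 227, 257]), ([237, 229, 218], [699, 62, 20]), ([252, 227, 148], [696, 51, 12])]
222 [([50, 47, 48], [545, 242, 263]), ([36, 35, 37], [541, 237, 260]), ([117, 112, 106], [538, 229, 254]), ([205, 189, 170], [696, 66, 18]), ([254, 241, 158], [693, 55, 9])]
224 [([67, 64, 63], [546, 243, 258]), ([37, 37, 37], [542, 236, 253]
[... 1337 characters left out ...]
, [536, 230, 210]), ([146, 145, 136], [532, 224, 207])]
240 [([141, 93, 66], [696, 120, 3]), ([163, 161, 151], [550, 239, 207]), ([156, 154, 144], [541, 237, 208]), ([142, 141, 132], [539, 229, 202]), ([143, 143, 133], [532, 226, 203])]
242 [([169, 136, 113], [695, 123, -2]), ([164, 162, 151], [551, 239, 200]), ([159, 157, 147], [546, 234, 197]), ([142, 141, 132], [537, 232, 200]), ([143, 141, 132], [532, 227, 197])]
t 4.9 p [0.5492 0.2294 0.22  ] yaw 37.83 tilt z [ 0.0227  0.0068 -0.9997] F [ 0.3697 -0.178  -0.1147] w -0.0
tool shift [-0.0051 -0.0028 -0.0002] turn -0.17
[ 0.1571  0.3402 -0.7892  1.5212  0.2521  1.3595 -1.5616] [ -0.015  -53.2483  -8.9298 -38.5715   0.0574  -0.1152   0.0014]
```

```bash
python3 - <<'E'
from h import *
n=np.array([-.616,.788,0])
t1=np.array([.5442,.2317,.2387])
for k in(-.035,-.028,0,.028,.035):
  for dz in(0,.008,.03): print(k,dz,proj("side",t1+k*n+[0,0,dz]))
t=np.array(manip.get_obs()["position"])
for dz in(0,.01,.02,.03,.06): print(dz,proj("side",t+[0,0,dz]),proj("side",t+.01*n+[0,0,dz]))
E
```

```text
-0.035 0 [189.6962 214.1349]
-0.035 0.008 [189.0231 211.2707]
-0.035 0.03 [187.1254 203.1966]
-0.028 0 [189.7363 216.7085]
-0.028 0.008 [189.0597 213.8453]
-0.028 0.03 [187.1519 205.7726]
0 0 [189.9014 227.2971]
0 0.008 [189.2103 224.4395]
0 0.03 [187.2606 216.3784]
0.028 0 [190.0741 238.3805]
0.028 0.008 [189.368  235.5324]
0.028 0.03 [187.3746 227.493 ]
0.035 0 [190.1186 241.2327]
0.035 0.008 [189.4086 238.3876]
0.035 0.03 [187.404  230.3555]
0 [190.1376 232.1348] [190.1991 235.9989]
0.01 [189.2908 228.6655] [189.3459 232.5338]
0.02 [188.4298 225.1382] [188.4783 229.0102]
0.03 [187.5543 221.5514] [187.596  225.4266]
0.06 [184.8367 210.418 ] [184.8565 214.3002]
```

Emit:
apply_moves:
  commands:
    - [0, 0, -0.02, 0, 1]
    - [0, 0, -0.02, 0, 1]
    - [0, 0, -0.02, 0, 1]
    - [0, 0, 0, 0, 1]

```text
clock: 5.23
position: [0.5466, 0.2284, 0.2803]
ee_rot: [0.946, 0.324, 0.01, 0.0]
ft_force: [0.7, 1.1, 1.0]
grip_width: 0.001
```

```bash
python3 - <<'E'
from h import *
go(.5434,.2285,.22,38)
p,d=camera("side");P=cloud("side",d)
t=np.array(manip.get_obs()["position"]);uv=proj("side",t).astype(int)
print(uv)
c=cv2.cvtColor(cv2.resize(p[uv[1]-50:uv[1]+50,uv[0]-65:uv[0]+65],None,fx=6,fy=6,interpolation=2),4)
cv2.drawMarker(c,(65*6,50*6),(0,0,255),0,20,1);cv2.imwrite("pics/s3.png",c)
E
```

```text
t 5.23 p [0.5466 0.2284 0.2803] yaw 37.85 tilt z [ 0.0184  0.0054 -0.9998] F [0.7286 1.1003 0.9632] w 0.001
tool shift [-0.0036 -0.0025  0.0603] turn -0.15
[186 211]
```

View pics/s3.png

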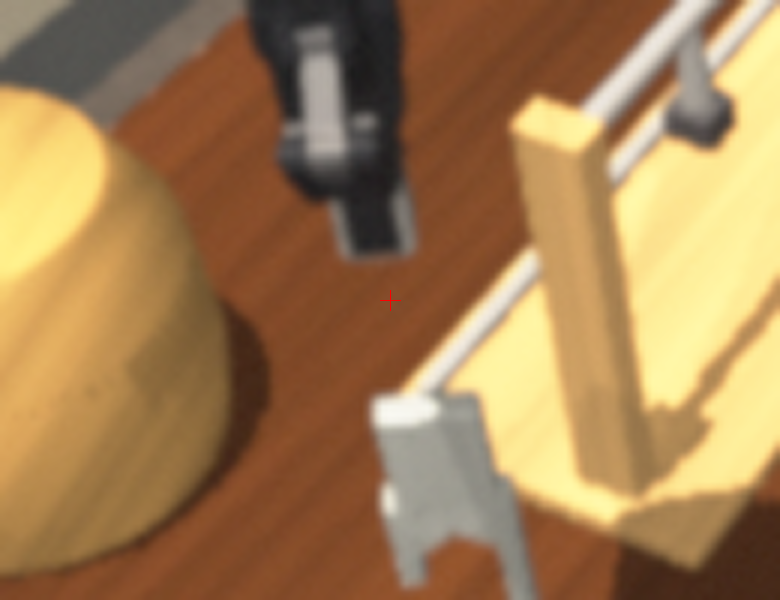

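```bash
python3 - <<'E'
from h import *
p,d=camera("side");P=cloud("side",d)
Q=near(P,[.5466,.2284],.05,.285,.33);t=np.array(manip.get_obs()["position"])
n=np.array([-.616,.788]);a=np.array([.788,.616])
for lo in(.285,.295,.3,.305,.31,.32):
    q=Q[(Q[:,2]>=lo)&(Q[:,2]<lo+.005)]
    if len(q): r=q[:,:2]-t[:2];print(lo,len(q),"n",np.percentile(r@n,[5,50,95]),"a",np.percentile(r@a,[5,50,95]))
go(.5434,.2285,.185,38)
E
```

```text
0.295 3 n [0.0036 0.004  0.0041] a [-0.004   0.0072  0.0089]
0.3 13 n [-0.0041  0.0049  0.006 ] a [-0.0097 -0.0061  0.011 ]
0.305 16 n [0.0022 0.0068 0.0118] a [-0.0098 -0.0004  0.0112]
0.31 32 n [0.0041 0.0093 0.0133] a [-0.009  -0.0002  0.0111]
0.32 24 n [0.0048 0.0121 0.0135] a [-0.0084 -0.0003  0.0104]
t 5.33 p [0.5459 0.2277 0.2769] yaw 37.84 tilt z [ 0.0151  0.0039 -0.9999] F [ 0.0785 -0.3355 -0.5679] w -0.0
tool shift [-0.0028 -0.0028  0.0919] turn -0.16
```

Emit:
apply_moves:
  commands:
    - [-0.0036, -0.0025, 0, 0, -0.3]
    - [0, 0, 0, 0, -0.3]
    - [0, 0, 0, 0, -0.3]
    - [0, 0, 0, 0, -0.3]

```text
clock: 5.67
position: [0.5399, 0.2267, 0.2736]
ee_rot: [0.946, 0.324, 0.005, 0.001]
ft_force: [-0.3, -0.1, -0.3]
grip_width: 0.565
```

```bash
python3 - <<'E'
from h import *
go(.5434,.2285,.185,38)
E
```

```text
t 5.67 p [0.5399 0.2267 0.2736] yaw 37.86 tilt z [ 0.0109  0.0022 -0.9999] F [-0.3103 -0.1408 -0.273 ] w 0.565
tool shift [0.003  0.0003 0.0886] turn -0.14
```

Emit:
apply_moves:
  commands:
    - [0.002, 0, 0.03, -0.1, -0.3]
    - [0.001, 0, 0.03, 0, -0.3]
    - [0, 0, 0.026, 0, -0.3]
    - [0, 0, 0, 0, -0.3]

```text
clock: 6.0
position: [0.5438, 0.2288, 0.185]
ee_rot: [0.946, 0.325, 0.007, 0.001]
ft_force: [-0.6, -0.2, -0.3]
grip_width: 0.654
```

```bash
python3 - <<'E'
from h import *
go(.5434,.2285,.185,38)
E
```

```text
t 6.0 p [0.5438 0.2288 0.185 ] yaw 37.94 tilt z [ 0.0131  0.0027 -0.9999] F [-0.6045 -0.2207 -0.3089] w 0.654
tool shift [-0.0005 -0.     -0.    ] turn -0.06
```

Emit:
apply_moves:
  commands:
    - [0, 0, 0, 0, 0.3]
    - [0, 0, 0, 0, 1]
    - [0, 0, 0, 0, 1]
    - [0, 0, 0, 0, 1]
    - [0, 0, 0, 0, 1]
  squeeze: 60

```text
clock: 6.42
position: [0.5446, 0.2293, 0.1888]
ee_rot: [0.946, 0.325, 0.008, 0.001]
ft_force: [1.5, 0.6, -3.9]
grip_width: 0.124
```

Emit:
apply_moves:
  commands:
    - [0, 0, 0, 0, 1]
    - [0, 0, 0, 0, 1]
    - [0, 0, 0, 0, 1]

```text
clock: 6.67
position: [0.5448, 0.2293, 0.1898]
ee_rot: [0.946, 0.325, 0.008, 0.001]
ft_force: [0.1, -0.2, -3.5]
grip_width: 0.124
```

```bash
python3 - <<'E'
from h import *
go(.5434,.2285,.26,38)
E
```

```text
t 6.67 p [0.5448 0.2293 0.1898] yaw 37.93 tilt z [ 0.0157  0.0038 -0.9999] F [ 0.1008 -0.1849 -3.4513] w 0.124
tool shift [-0.0006  0.0003 -0.0702] turn -0.07
```

Emit:
apply_moves:
  commands:
    - [0, 0, -0.01, 0, 1]
    - [0, 0, -0.015, 0, 1]
    - [0, 0, -0.015, 0, 1]
    - [0, 0, -0.015, 0, 1]
    - [0, 0, 0, 0, 1]

```text
clock: 7.08
position: [0.543, 0.2289, 0.2485]
ee_rot: [0.946, 0.325, 0.007, 0.001]
ft_force: [0.7, 1.4, -3.3]
grip_width: 0.128
```

Emit:
apply_moves:
  commands:
    - [-0.0247, 0.0093, 0, 0, 1]
    - [-0.0247, 0.0093, 0, 0, 1]
    - [-0.0247, 0.0093, 0, 0, 1]
    - [-0.0247, 0.0093, 0, 0, 1]
    - [0, 0, 0, 0, 1]

```text
clock: 7.5
position: [0.4853, 0.1377, 0.246]
ee_rot: [0.945, 0.327, 0.007, -0.001]
ft_force: [0.4, 0.4, -3.7]
grip_width: 0.126
```

Emit:
apply_moves:
  commands:
    - [0, 0, 0, 7.1, 1]
    - [0, 0, 0, 7.1, 1]
    - [0, 0, 0, 7.1, 1]
    - [0, 0, 0, 7.1, 1]
    - [0, 0, 0, 7.1, 1]

```text
clock: 7.92
position: [0.4838, 0.1346, 0.245]
ee_rot: [1.0, 0.02, 0.006, -0.001]
ft_force: [1.3, -0.2, -4.1]
grip_width: 0.123
```

```bash
python3 - <<'E'
from h import *
go(.49,.02,.245,1.9)
for n in("side","top"):
    p,d=camera(n);cv2.imwrite(f"pics/{n}4.png",p[:,:,::-1]);np.save(n+"4.npy",d)
    print(n,[(np.round(r["xy"],1).tolist(),round(r["conf"],2)) for r in nets.place_of(n,"arched_notch")[:4]])
    t=np.array(manip.get_obs()["position"]);P=cloud(n,d)
    print("plate",pca(near(P,t[:2],.07,.09,.15)))
    g=near(P,t[:2],.025,.19,.25);print("notch-ish proj",proj(n,[t[0],t[1],t[2]-.172+.163]))
E
```

```text
t 7.92 p [0.4838 0.1346 0.245 ] yaw 2.34 tilt z [ 0.0129  0.0027 -0.9999] F [ 1.3065 -0.1861 -4.0548] w 0.123
tool shift [ 0.0015  0.1147 -0.0002] turn 0.44
side [([280.0, 324.9], 0.86), ([343.1, 384.9], 0.81), ([241.9, 207.9], 0.57)]
plate {'n': 734, 'm': array([0.4799, 0.1368, 0.1205]), 'yaw': 2.58, 'ext': array([-0.049 ,  0.0537]), 'sd': array([0.0012, 0.0307])}
notch-ish proj [244.5531 206.9464]
top [([170.0, 299.1], 0.94), ([186.3, 244.2], 0.81)]h.py:27: RuntimeWarning: Mean of empty slice.
  m=Q.mean(0);w,v=np.linalg.eigh(np.cov((Q-m)[:,:2].T));d=v[:,1]*np.sign(v[np.argmax(abs(v[:,1])),1])
  ret = um.true_divide(
  avg = a.mean(axis, **keepdims_kw)
h.py:27: RuntimeWarning: Degrees of freedom <= 0 for slice
  m=Q.mean(0);w,v=np.linalg.eigh(np.cov((Q-m)[:,:2].T));d=v[:,1]*np.sign(v[np.argmax(abs(v[:,1])),1])
  c *= np.true_divide(1, fact)
  c *= np.true_divide(1, fact)
Traceback (most recent call last):
  File "h.py", line 28, in pca
    t=(Q[:,:2]-m[:2])@d;return dict(n=len(Q),m=m,yaw=round(float(np.degrees(np.arctan2(d[1],d[0]))),2),ext=np.percentile(t,[1,99]),sd=np.sqrt(w))
                                                                                                           ~~~~~~~~~~~~~^^^^^^^^^^
IndexError: index -1 is out of bounds for axis 0 with size 0
```

View pics/side4.png

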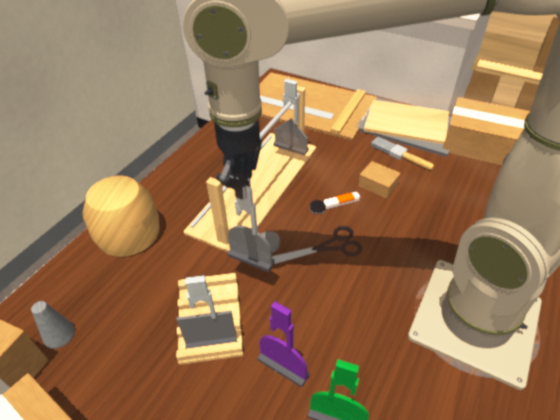

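Emit:
apply_moves:
  commands:
    - [0.0003, 0.029, 0, 0.4, 1]
    - [0.0003, 0.029, 0, 0, 1]
    - [0.0003, 0.029, 0, 0, 1]
    - [0.0003, 0.028, 0, 0, 1]
    - [0, 0, 0, 0, 1]

```text
clock: 8.53
position: [0.491, 0.0184, 0.2443]
ee_rot: [0.999, 0.037, 0.007, -0.002]
ft_force: [-0.3, -0.4, -4.1]
grip_width: 0.126
```

```bash
cat > m.py <<'E'
from h import *
o=manip.get_obs();t=np.array(o["position"])
p,d=camera("side");P=cloud("side",d)
q=near(P,t[:2],.07,t[2]-.16,t[2]-.075);print("plate",pca(q))
q=near(P,t[:2],.07,.02,.3);q=q[abs(q[:,1]-t[1])<.03]
print("z pct",np.percentile(q[:,2],[0,1,2,5]))
# arch top: max z of plate points at -x side away from the hook
for u in(-.045,-.035): 
    k=q[(abs(q[:,0]-t[0]-u)<.004)&(q[:,2]<t[2]-.02)];print(u,k[:,2].min(),k[:,2].max(),"arch top expect rel foot",.0+.105-.0525+np.sqrt(.0525**2-u*u))
r=nets.place_of("side","arched_notch")[:4];print([(np.round(x["xy"],1).tolist(),round(x["conf"],2)) for x in r],"pred",proj("side",[t[0],t[1],t[2]-.009]))
E
python3 m.py; python3 -c "
from h import *
go(.55,.02,.245,1.9)"
```

```text
plate {'n': 986, 'm': array([0.4877, 0.0214, 0.126 ]), 'yaw': 4.49, 'ext': array([-0.0494,  0.0527]), 'sd': array([0.0015, 0.0289])}
z pct [0.02   0.0211 0.0214 0.0227]
-0.045 0.07127250901755111 0.15686769428261216 arch top expect rel foot 0.07954163456597992
-0.035 0.07068952249680227 0.16295344799562372 arch top expect rel foot 0.0916311896062463
[([267.0, 170.7], 0.83), ([343.6, 382.4], 0.79), ([278.9, 325.1], 0.67)] pred [270.9286 172.0972]
t 8.63 p [0.4907 0.0237 0.2446] yaw 4.48 tilt z [ 0.0132  0.0066 -0.9999] F [-0.1604  1.168  -3.855 ] w 0.12
tool shift [0.0588 0.0083 0.0004] turn 2.58
```

Emit:
apply_moves:
  commands:
    - [0.015, 0.004, 0, 2.6, 1]
    - [0.015, 0.002, 0.001, 0, 1]
    - [0.015, 0, 0, 0, 1]
    - [0, 0, 0, 0, 1]

```text
clock: 8.97
position: [0.5372, 0.0244, 0.2447]
ee_rot: [1.0, 0.023, 0.007, -0.004]
ft_force: [-2.7, 0.7, -3.1]
grip_width: 0.126
```

```bash
python3 m.py; python3 - <<'E'
from h import *
go(.601,.02,.243,1.9)
p,d=camera("side");cv2.imwrite("pics/s5.png",cv2.resize(p[90:280,180:400,::-1],None,fx=3,fy=3,interpolation=2))
E
```

```text
plate {'n': 947, 'm': array([0.5347, 0.0277, 0.1262]), 'yaw': 4.63, 'ext': array([-0.0503,  0.0544]), 'sd': array([0.0044, 0.0296])}
z pct [0.0201 0.0209 0.0214 0.0227]
-0.045 0.020315817198433228 0.15742293381096573 arch top expect rel foot 0.07954163456597992
-0.035 0.02059940042926134 0.1634794290710968 arch top expect rel foot 0.0916311896062463
[([344.9, 385.0], 0.9), ([247.3, 168.9], 0.68), ([279.7, 326.0], 0.62)] pred [251.0992 166.9952]
t 9.07 p [0.5353 0.0249 0.2446] yaw 2.62 tilt z [ 0.0126  0.0072 -0.9999] F [-1.9127  0.6584 -4.0006] w 0.124
tool shift [0.0654 0.0079 0.0024] turn 0.72
```

View pics/s5.png

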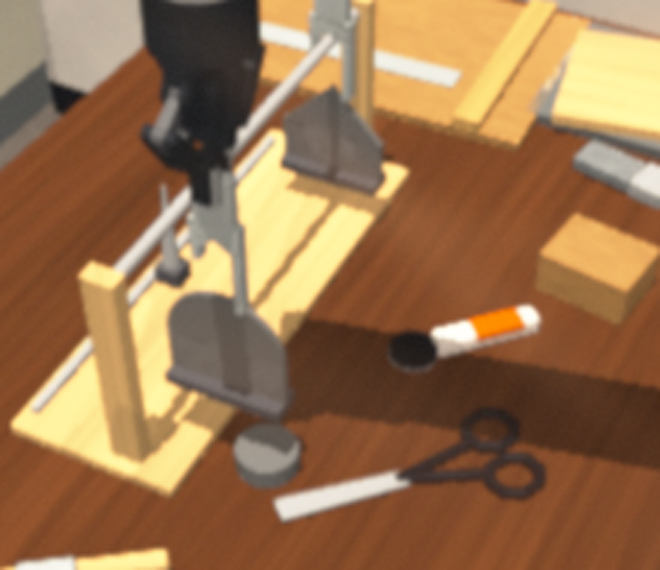

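Emit:
apply_moves:
  commands:
    - [0.016, 0.002, 0.001, 0.4, 1]
    - [0.016, 0.002, 0.001, 0.3, 1]
    - [0.016, 0, 0, 0, 1]
    - [0, 0, 0, 0, 1]

```text
clock: 9.45
position: [0.5822, 0.0242, 0.2442]
ee_rot: [1.0, 0.019, 0.006, -0.002]
ft_force: [-2.2, -0.6, -3.1]
grip_width: 0.126
```

```bash
python3 - <<'E'
from h import *
go(.601,.02,.243,1.9)
E
```

```text
t 9.45 p [0.5822 0.0242 0.2442] yaw 2.2 tilt z [ 0.0129  0.0047 -0.9999] F [-2.2114 -0.5872 -3.0907] w 0.126
tool shift [0.0186 0.005  0.0014] turn 0.3
```

Emit:
apply_moves:
  commands:
    - [0.01, 0.001, 0, 0.3, 1]
    - [0.0095, 0.001, 0, 0, 1]
    - [0, 0, 0, 0, 1]

```text
clock: 9.7
position: [0.601, 0.0243, 0.2448]
ee_rot: [1.0, 0.019, 0.006, -0.002]
ft_force: [0.1, 0.3, -4.3]
grip_width: 0.128
```

```bash
python3 m.py 2>&1 | head -1; python3 - <<'E'
from h import *
go(.6015,.02,.21,1.9)
p,d=camera("side");cv2.imwrite("pics/s6.png",cv2.resize(p[110:250,180:320,::-1],None,fx=4,fy=4,interpolation=2))
E
```

```text
plate {'n': 1056, 'm': array([0.5888, 0.048 , 0.1272]), 'yaw': 72.53, 'ext': array([-0.0371,  0.0481]), 'sd': array([0.0178, 0.0302])}
t 9.8 p [0.5999 0.0246 0.2448] yaw 2.14 tilt z [ 0.0113  0.0048 -0.9999] F [-1.1014 -0.4394 -2.9629] w 0.126
tool shift [0.001  0.0048 0.0348] turn 0.24
```

View pics/s6.png

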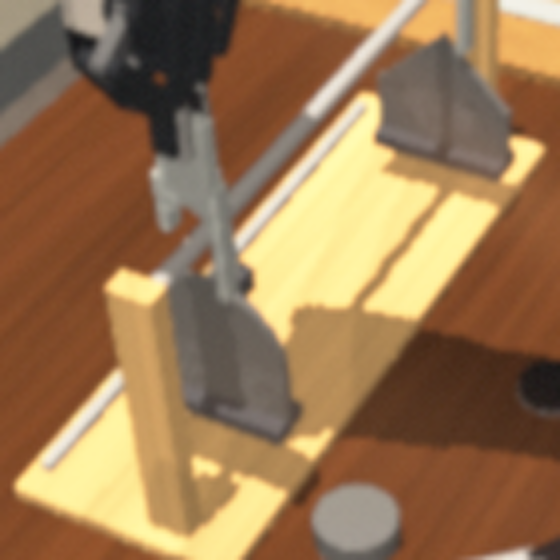

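Emit:
apply_moves:
  commands:
    - [0.001, 0, 0.01, 0.2, 1]
    - [0, 0, 0.01, 0, 1]
    - [0, 0, 0.01, 0, 1]
    - [0, 0, 0.002, 0, 1]

```text
clock: 10.18
position: [0.6027, 0.0252, 0.2162]
ee_rot: [1.0, 0.017, 0.011, -0.002]
ft_force: [-9.7, -2.6, 28.8]
grip_width: 0.122
```

Emit:
apply_moves:
  commands:
    - [0, 0, 0.003, 0, 1]
    - [0, 0, 0.002, 0, 1]
    - [0, 0, 0, 0, 1]

```text
clock: 10.43
position: [0.6029, 0.0252, 0.2168]
ee_rot: [1.0, 0.017, 0.013, -0.0]
ft_force: [-0.2, -0.2, -3.5]
grip_width: 0.128
```

```bash
python3 - <<'E'
from h import *
go(.6015,.02,.21,1.9)
E
```

```text
t 10.43 p [0.6029 0.0252 0.2168] yaw 1.91 tilt z [ 0.0267  0.0008 -0.9996] F [-0.1734 -0.1726 -3.4798] w 0.128
tool shift [-0.0017  0.0052  0.0068] turn 0.01
```

```bash
python3 - <<'E'
from h import *
for n in("side","top"):
    p,d=camera(n);P=cloud(n,d)
    cv2.imwrite(f"pics/{n}7.png",cv2.resize(p[110:250,180:320,::-1],None,fx=4,fy=4,interpolation=2))
    t=np.array(manip.get_obs()["position"])
    for lo,hi in((.055,.085),(.09,.13),(.2,.215),(.215,.235)):
        q=near(P,t[:2],.075,lo,hi);q=q[abs(q[:,1]-t[1]-.004)<.012]
        if len(q)>3:print(n,lo,len(q),"mean",q.mean(0),"x",np.percentile(q[:,0],[1,99]))
    q=near(P,t[:2],.075,.03,.3);q=q[(abs(q[:,1]-t[1]-.004)<.02)&(q[:,0]<t[0]-.03)]
    if len(q):print("bottom",np.sort(q[:,2])[:8])
    print([(np.round(x["xy"],1).tolist(),round(x["conf"],2)) for x in nets.place_of(n,"arched_notch")[:4]],proj(n,[.6,.025,.202]),proj(n,[.6,.025,.21]))
E
```

```text
side 0.055 215 mean [0.586  0.0271 0.0699] x [0.5504 0.6233]
side 0.09 303 mean [0.5865 0.0267 0.1099] x [0.5507 0.6241]
side 0.2 101 mean [0.5996 0.0303 0.2063] x [0.5809 0.6223]
side 0.215 112 mean [0.5978 0.0292 0.2232] x [0.5823 0.6227]
bottom [0.0402 0.0408 0.0409 0.0411 0.0418 0.0422 0.0433 0.0434]
[([280.8, 324.4], 0.96), ([222.7, 168.3], 0.79), ([344.4, 382.4], 0.72), ([268.1, 192.1], 0.37)] [228.4966 170.0717] [228.1388 167.3738]
bottom [0.0444 0.0447 0.0447 0.0451 0.0458 0.0461 0.0468 0.0468]
[([171.8, 298.7], 0.9), ([187.8, 247.1], 0.84)] [287.9417 141.3218] [287.9486 140.3626]
```

View pics/side7.png

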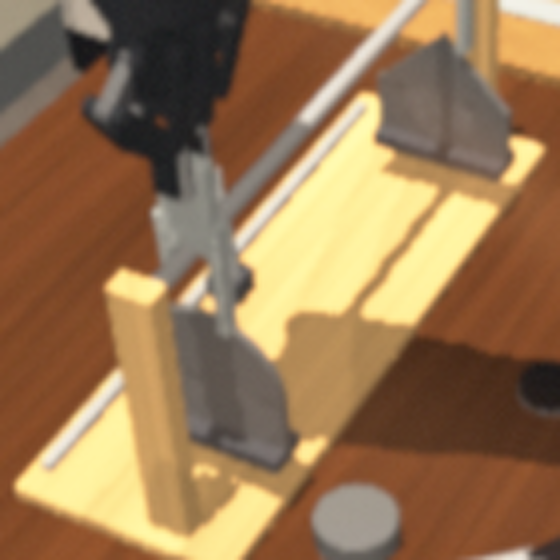

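```bash
python3 - <<'E'
from h import *
p,d=camera("side");P=cloud("side",d)
Q=P.reshape(-1,3);Q=Q[np.isfinite(Q[:,0])]
for nm,c in(("arch",[.602,.025]),("point",[.609,-.2847])):
    q=Q[(abs(Q[:,0]-c[0])<.06)&(abs(Q[:,1]-c[1]-.006)<.02)&(Q[:,2]>.028)]
    for x0 in np.arange(-.05,.05,.012):
        k=q[abs(q[:,0]-c[0]-x0)<.006]
        if len(k):print(nm,round(x0,3),"z",np.sort(k[:,2])[:3],k[k[:,2]<.19][:,2].max(), "y",np.median(k[:,1]))
    f=q[q[:,2]<.055];print("foot x range",np.percentile(f[:,0],[1,99]),np.median(f[:,1]))
q=Q[(abs(Q[:,0]-.602)<.015)&(Q[:,1]<-.02)&(Q[:,1]>-.23)&(Q[:,2]>.185)&(Q[:,2]<.21)]
A=np.polyfit(q[:,1],q[:,0],1);print("rail x at .025",np.polyval(A,.025),A)
E
```

```text
arch -0.05 z [0.0389 0.04   0.0402] 0.1228704348924915 y 0.026491498160580274
arch -0.038 z [0.04   0.044  0.0443] 0.13549286962417006 y 0.0380604259492463
arch -0.026 z [0.0389 0.0405 0.0432] 0.18774958989377255 y 0.029705571569561884
arch -0.014 z [0.042  0.0423 0.0425] 0.18997738440421807 y 0.029394297180333706
arch -0.002 z [0.042  0.0431 0.0435] 0.1488088942144804 y 0.030785492314831464
arch 0.01 z [0.0416 0.0429 0.0446] 0.14637990125400724 y 0.029450070493268588
arch 0.022 z [0.0491 0.0534 0.0536] 0.18921329380229412 y 0.028899431104851048
foot x range [0.5497 0.6212] 0.03454706402948188
point -0.05 z [0.0433 0.0433 0.0435] 0.09805683830761824 y -0.2922755580123936
point -0.038 z [0.0406 0.0428 0.0453] 0.11037300280604279 y -0.29143523302624563
point -0.026 z [0.0411 0.0445 0.0446] 0.12462544213752058 y -0.2912151901268544
point -0.014 z [0.0425 0.0431 0.0441] 0.18993899220323696 y -0.29027200594034325
point -0.002 z [0.0397 0.0411 0.0421] 0.14576721825180972 y -0.28899764638707337
point 0.01 z [0.0415 0.0432 0.0436] 0.142665607681273 y -0.2891853496599234
point 0.022 z [0.0429 0.0431 0.0438] 0.18794187166390652 y -0.28887457732567906
point 0.034 z [0.0398 0.0429 0.0435] 0.11951205327678904 y -0.2893782896200412
point 0.046 z [0.0416 0.0433 0.0435] 0.10924353611866955 y -0.28849830083161204
foot x range [0.5604 0.6634] -0.28161655161137245
rail x at .025 0.5999695837194641 [-0.035   0.6008]
```

```bash
python3 - <<'E'
from h import *
for n in("side","top"):
    P=cloud(n,np.load(n+"0.npy"));Q=P.reshape(-1,3);Q=Q[np.isfinite(Q[:,0])]
    k=(abs(Q[:,0]-.685)<.03)&(abs(Q[:,1]+.115)<.03)
    for a,b in((.022,.028),(.028,.036),(.04,.07),(.07,.09),(.09,.105),(.105,.13)):
        q=Q[k&(Q[:,2]>a)&(Q[:,2]<b)]
        if len(q):print(n,a,len(q),q.mean(0),"y",q[:,1].min(),q[:,1].max())
p=cv2.imread("pics/side0.png")[140:195,215:260];q=cv2.imread("pics/top0.png")[110:150,315:360]
cv2.imwrite("pics/c8.png",np.hstack([cv2.resize(p,(390,476),interpolation=2),cv2.resize(q,(390,347),interpolation=2) if 0 else cv2.copyMakeBorder(cv2.resize(q,(390,347),interpolation=2),0,129,0,0,0)]))
go(.6065,-.118,.2168,1.9)
E
```

```text
side 0.022 23 [ 0.6836 -0.1064  0.0247] y -0.12805832789304006 -0.09927291805972271
side 0.028 44 [ 0.683  -0.1098  0.032 ] y -0.12804078560805188 -0.09949564083916951
side 0.04 48 [ 0.6844 -0.1111  0.0533] y -0.11817573465998055 -0.105444771602347
side 0.07 6 [ 0.6833 -0.1137  0.0733] y -0.11653183098767972 -0.11038260354929097
side 0.09 4 [ 0.6867 -0.1144  0.1007] y -0.11458335697432465 -0.11388110333748247
side 0.105 9 [ 0.6855 -0.1134  0.1144] y -0.11558985271480604 -0.11079118951968525
top 0.022 11 [ 0.6815 -0.1111  0.0251] y -0.1274704369106029 -0.09005080320753886
top 0.028 34 [ 0.6821 -0.114   0.0316] y -0.12679363525235085 -0.10465879616810508
top 0.04 21 [ 0.6804 -0.1151  0.0533] y -0.12204710487086881 -0.10932030847821941
top 0.07 12 [ 0.6826 -0.1142  0.0798] y -0.11905004115586523 -0.10986578029066288
top 0.09 3 [ 0.6831 -0.1147  0.0976] y -0.11689531461427433 -0.11328132803316723
top 0.105 7 [ 0.6844 -0.1154  0.1137] y -0.11755713349120955 -0.11286714239090243
t 10.68 p [0.6031 0.0253 0.2166] yaw 1.9 tilt z [ 0.0265  0.0013 -0.9996] F [-3.2341 -0.5624  7.5729] w 0.126
tool shift [-0.0014  0.1433 -0.0003] turn 0.0
```

View pics/c8.png

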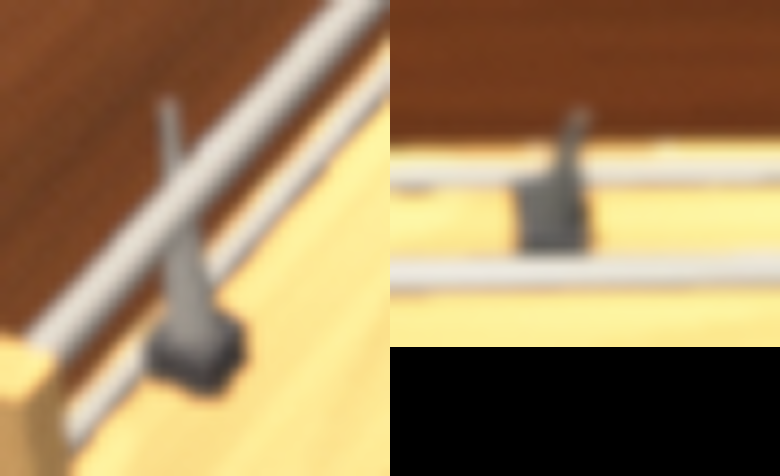

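Emit:
apply_moves:
  commands:
    - [0, 0.012, -0.001, 0, 1]
    - [0, 0.015, 0, 0, 1]
    - [0, 0.015, 0, 0, 1]
    - [0, 0.015, 0, 0, 1]
    - [0, 0.01, 0, 0, 1]

```text
clock: 11.1
position: [0.605, -0.0321, 0.2166]
ee_rot: [1.0, 0.023, 0.014, -0.007]
ft_force: [-4.6, 6.9, 5.3]
grip_width: 0.127
```

```bash
python3 - <<'E'
from h import *
go(.607,-.117,.2168,1.9)
E
```

```text
t 11.1 p [ 0.605  -0.0321  0.2166] yaw 2.62 tilt z [ 0.0273  0.0138 -0.9995] F [-4.6099  6.8545  5.3312] w 0.127
tool shift [-0.0019  0.0849 -0.0013] turn 0.72
```

Emit:
apply_moves:
  commands:
    - [0, 0.015, -0.001, 0.7, 1]
    - [0, 0.015, -0.001, 0, 1]
    - [0, 0.015, 0, 0, 1]
    - [0, 0.015, 0, 0, 1]
    - [0, 0.01, 0, 0, 1]

```text
clock: 11.52
position: [0.6073, -0.0951, 0.2166]
ee_rot: [1.0, 0.021, 0.014, -0.013]
ft_force: [-4.3, 8.1, 7.5]
grip_width: 0.125
```

```bash
python3 - <<'E'
from h import *
go(.607,-.117,.2168,1.9)
p,d=camera("side");P=cloud("side",d);t=np.array(manip.get_obs()["position"])
for lo,hi in((.085,.13),(.2,.213),(.215,.235)):
    q=near(P,t[:2],.075,lo,hi);q=q[abs(q[:,1]-t[1]-.004)<.012];print(lo,q.mean(0),np.percentile(q[:,0],[1,99]),"y",np.percentile(q[:,1],[5,50,95]))
E
```

```text
t 11.52 p [ 0.6073 -0.0951  0.2166] yaw 2.4 tilt z [ 0.0266  0.0268 -0.9993] F [-4.3016  8.1247  7.5215] w 0.125
tool shift [-0.0012  0.0218 -0.0008] turn 0.5
0.085 [ 0.6043 -0.089   0.1071] [0.5555 0.6573] y [-0.0924 -0.0888 -0.0857]
0.2 [ 0.6041 -0.0899  0.2062] [0.5849 0.6272] y [-0.0968 -0.0891 -0.0864]
0.215 [ 0.6032 -0.0915  0.2234] [0.5853 0.6272] y [-0.1005 -0.0906 -0.0877]
```

Emit:
apply_moves:
  commands:
    - [-0.001, 0.01, -0.0015, 0.5, 1]
    - [0, 0.009, 0, 0, 1]
    - [0, 0, 0, 0, 1]
    - [0, 0, 0, 0, 1]

```text
clock: 11.9
position: [0.6076, -0.1163, 0.2167]
ee_rot: [1.0, 0.016, 0.014, -0.014]
ft_force: [-1.6, 3.1, 3.8]
grip_width: 0.125
```

```bash
cat > k.py <<'E'
from h import *
go(.607,-.118,.2168,1.9)
p,d=camera("side");P=cloud("side",d);c=[.606,-.118]
for lo,hi in((.085,.13),(.2,.213),(.215,.235),(.24,.257)):
    q=near(P,c,.075,lo,hi);q=q[abs(q[:,1]-c[1]-.004)<.02];
    if len(q)>5:print(lo,q.mean(0),np.percentile(q[:,0],[1,99]),"y",np.percentile(q[:,1],[5,50,95]))
E
python3 k.py
```

```text
t 11.9 p [ 0.6076 -0.1163  0.2167] yaw 1.82 tilt z [ 0.0282  0.0289 -0.9992] F [-1.6454  3.1372  3.7773] w 0.125
tool shift [-0.0006  0.0017 -0.0002] turn -0.08
0.085 [ 0.6053 -0.1104  0.1069] [0.5565 0.6568] y [-0.1145 -0.1104 -0.107 ]
0.2 [ 0.6043 -0.1095  0.2057] [0.5856 0.6266] y [-0.1169 -0.1102 -0.0989]
0.215 [ 0.6032 -0.112   0.2242] [0.5861 0.6261] y [-0.1184 -0.1114 -0.1089]
0.24 [ 0.5988 -0.1083  0.2491] [0.5886 0.6145] y [-0.1201 -0.109  -0.098 ]
```

Emit:
apply_moves:
  commands:
    - [0, 0.001, 0, 0, 0.7]
    - [0, 0, 0, 0, 0.4]
    - [0, 0, 0, 0, 0]
    - [0, 0, 0, 0, -0.3]
    - [0, 0, 0, 0, -0.3]

```text
clock: 12.37
position: [0.607, -0.1178, 0.2152]
ee_rot: [1.0, 0.016, 0.013, -0.013]
ft_force: [0.7, -0.4, -0.9]
grip_width: 0.647
```

```bash
python3 k.py
```

```text
t 12.37 p [ 0.607  -0.1178  0.2152] yaw 1.85 tilt z [ 0.0263  0.0272 -0.9993] F [ 0.7218 -0.3557 -0.9299] w 0.647
tool shift [ 0.      0.0002 -0.0016] turn -0.05
0.085 [ 0.6049 -0.1162  0.1075] [0.5556 0.6568] y [-0.1195 -0.1161 -0.1132]
0.2 [ 0.6033 -0.1102  0.2058] [0.5849 0.6267] y [-0.1186 -0.11   -0.099 ]
0.215 [ 0.6006 -0.1113  0.2228] [0.5857 0.6273] y [-0.1189 -0.1103 -0.1073]
0.24 [ 0.5967 -0.1099  0.2488] [0.5892 0.6057] y [-0.1162 -0.1092 -0.1069]
```

Emit:
apply_moves:
  commands:
    - [0, 0, -0.012, 0, -0.3]
    - [0, 0, -0.025, 0, -0.3]
    - [0, 0, -0.03, 0, -0.3]
    - [0, 0, -0.035, 0, -0.3]
    - [0, 0, -0.035, 0, -0.3]

```text
clock: 12.83
position: [0.5997, -0.1216, 0.3515]
ee_rot: [1.0, 0.017, 0.007, -0.015]
ft_force: [1.7, -0.4, -0.0]
grip_width: 0.65
```

Emit:
apply_moves:
  commands:
    - [-0.03, 0, -0.01, 0, -0.3]
    - [-0.03, 0, -0.01, 0, -0.3]
    - [-0.03, 0, 0, 0, -0.3]
    - [0, 0, 0, 0, -0.3]
    - [0, 0, 0, 0, -0.3]

```text
clock: 13.25
position: [0.5091, -0.1245, 0.3842]
ee_rot: [1.0, 0.017, 0.015, -0.013]
ft_force: [-0.6, -0.1, 0.0]
grip_width: 0.649
```

```bash
python3 k.py; python3 - <<'E'
from h import *
p,d=camera("side");cv2.imwrite("pics/s9.png",cv2.resize(p[60:260,160:360,::-1],None,fx=3,fy=3,interpolation=2))
P=cloud("side",d);q=near(P,[.606,-.118],.03,.2,.25);print(pca(q));q=near(P,[.606,-.118],.06,.08,.13);print(pca(q))
for th in("arched_notch","square_notch","pointed_notch"): print(th,[(np.round(r["xy"],1).tolist(),round(r["conf"],2)) for r in nets.place_of("side",th)[:4]])
E
```

```text
t 13.25 p [ 0.5091 -0.1245  0.3842] yaw 1.96 tilt z [ 0.0289  0.0269 -0.9992] F [-0.6476 -0.1393  0.0242] w 0.649
tool shift [0.0931 0.0012 0.1703] turn 0.06
0.085 [ 0.6046 -0.1141  0.1068] [0.5553 0.6583] y [-0.1175 -0.114  -0.1109]
0.2 [ 0.6044 -0.1101  0.2059] [0.5859 0.627 ] y [-0.1164 -0.1102 -0.1033]
0.215 [ 0.6038 -0.1112  0.2246] [0.5863 0.6273] y [-0.1181 -0.1104 -0.1081]
0.24 [ 0.6052 -0.1109  0.2487] [0.59   0.6246] y [-0.1161 -0.1102 -0.1079]
{'n': 283, 'm': array([ 0.6042, -0.1106,  0.2225]), 'yaw': 9.72, 'ext': array([-0.0187,  0.0224]), 'sd': array([0.0047, 0.0118])}
{'n': 495, 'm': array([ 0.6048, -0.1145,  0.1047]), 'yaw': 2.23, 'ext': array([-0.0491,  0.0538]), 'sd': array([0.0017, 0.0297])}
arched_notch [([342.2, 384.3], 0.92), ([255.1, 134.8], 0.87), ([280.9, 326.1], 0.58), ([212.1, 342.8], 0.17)]
square_notch [([204.2, 297.6], 0.8), ([255.4, 136.2], 0.59), ([217.5, 185.6], 0.27)]
pointed_notch [([237.4, 181.8], 0.73), ([290.3, 96.3], 0.72)]
```

View pics/s9.png

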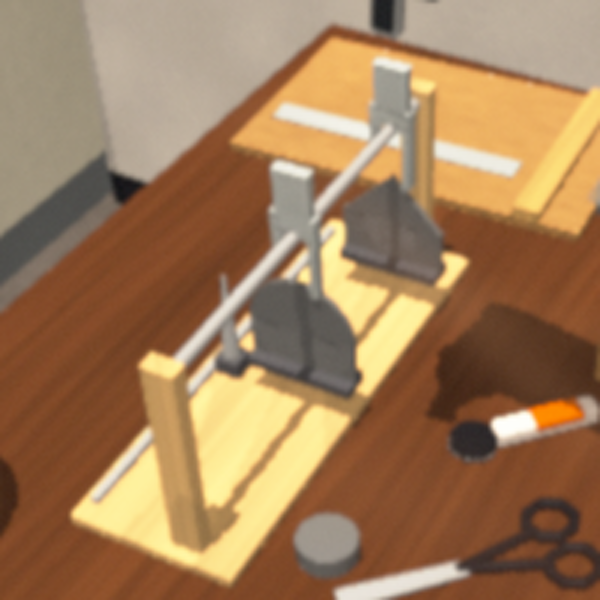

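Emit:
apply_moves:
  commands:
    - [0, 0, 0, 0, -0.3]
    - [0, 0, 0, 0, -0.3]
    - [0, 0, 0, 0, -0.3]
    - [0, 0, 0, 0, -0.3]
    - [0, 0, 0, 0, -0.3]

```text
clock: 13.92
position: [0.5116, -0.1234, 0.38]
ee_rot: [1.0, 0.019, 0.012, -0.016]
ft_force: [-0.7, -0.0, 0.3]
grip_width: 0.648
```

Emit:
apply_moves:
  commands:
    - [0, 0, 0, 0, -0.3]
    - [0, 0, 0, 0, -0.3]
    - [0, 0, 0, 0, -0.3]
    - [0, 0, 0, 0, -0.3]
    - [0, 0, 0, 0, -0.3]

```text
clock: 14.33
position: [0.5117, -0.1234, 0.3798]
ee_rot: [1.0, 0.019, 0.012, -0.016]
ft_force: [-0.3, -0.1, 0.4]
grip_width: 0.649
```

```bash
python3 k.py; python3 k.py | sed -n 3,5p; python3 -c "
from h import *
P=cloud('side',camera('side')[1]);P0=cloud('side',np.load('side0.npy'))
for c in([.609,-.2847],[.4645,.3193]):
  for Q in(P0,P): print(near(Q,c,.03,.2 if c[1]<0 else .19,.27).mean(0))"
```

```text
t 14.33 p [ 0.5117 -0.1234  0.3798] yaw 2.18 tilt z [ 0.0225  0.0331 -0.9992] F [-0.3017 -0.0978  0.4204] w 0.649
tool shift [0.0916 0.0036 0.1652] turn 0.28
0.085 [ 0.605  -0.1135  0.1071] [0.5557 0.658 ] y [-0.117  -0.1133 -0.1105]
0.2 [ 0.6046 -0.1095  0.2059] [0.5852 0.6268] y [-0.1175 -0.1098 -0.1003]
0.215 [ 0.6036 -0.1117  0.2243] [0.587  0.6279] y [-0.1202 -0.1107 -0.1083]
0.24 [ 0.604  -0.1113  0.2485] [0.5893 0.6235] y [-0.1177 -0.1109 -0.1083]
0.085 [ 0.605  -0.1134  0.1073] [0.5556 0.6574] y [-0.1165 -0.1133 -0.1105]
0.2 [ 0.6045 -0.1102  0.2057] [0.5861 0.6279] y [-0.1207 -0.1101 -0.1002]
0.215 [ 0.6045 -0.1115  0.2245] [0.587  0.6277] y [-0.1197 -0.1108 -0.1079]
[ 0.6108 -0.2881  0.2306]
[ 0.6109 -0.288   0.2299]
[0.4652 0.3233 0.2161]
[0.4651 0.3233 0.2163]
```

The pattern is at rest and in line with the pointer, and the other two haven't moved, so I'm handing in.

```bash
python3 -c "
from h import *
print(workorder.hand_in())"
```

```text
the job is handed in; nothing more can be done
None
```

I took the arched pattern out of the rack and hooked it over the rail about 48 mm in from the bare end. I then slid it along without lifting it off, let go, and handed the job in at about 14.5 s. No verdict was reported.

**Last checks:**
- **Position:** the hook is at y ≈ -0.117 m, against about -0.118 m for the point on the rail in line with the pointer. That is about 1–2 mm off, with 10 mm allowed.
- **Hanging:** it is upright and at rest over repeated pictures, and within about 1° of square to the rail. The gripper was clear, with the wrist force near zero.
- **Other patterns:** both hooks are within 1 mm of where they started.

**What failed or disagreed:**
- **First grasp missed:** the fingertips show about 20 mm above the reported TCP in the pictures, so they closed above the block. I corrected for that and the second grasp held.
- **Hook height when hooked on:** my first height estimate put the hook 6–8 mm above its seat. The foot of the pattern already hanging read the same height, and the plate tops differed by only about 1–3 mm, so I took it as seated.
- **Forces:** lowering it onto the rail peaked at about 29 N on the wrist, and sliding took about 8 N.
- **Networks:** they reported look-alikes and some wrong points, so final positions come from the depth pictures.

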